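Take the red stock tag off its bent peg and file it in the rack

TASK

Slide the red stock tag off its display peg, lifting it gently over the peg's upturned tip without straining the sprung peg, and then stand it, tab up, all the way down in the empty middle slot of the tag rack. Leave the yellow tag hanging, and leave the rack's other tags and everything else where they are.

Things in the scene. Friction and masses are not known exactly. Their poses are not given: they have to be found in the camera images.
- tag_red: Red rigid plastic stock tag, 50 to 85 g, hanging on either peg: a flat plate 4 mm thick (own x), 60 mm wide (own y), 147 mm tall (own z, up). Origin: centre of its lower edge. 60 mm wide up to 89 mm; above that the pick tab, 34 mm wide, up to 147 mm.
- tag_red_window (a point): Centre of the window the peg passes through, 70.75 mm above the red tag's origin. The window is 24 mm wide (own y) and 12.5 mm high (64.5 to 77 mm above the origin); the tag hangs by the window's upper edge.
- tag_red_tab (a point): Grip point on the red tag's pick tab, 132 mm above the tag's origin, 15 mm below the tab's top; pinch across the 4 mm thickness. Fingertips kept at least 30 mm above the window's upper edge stay clear of the peg's upturned tip.
- stand: Fixed blue peg stand; origin on the table under the front face of its upright panel (220 mm wide along own y, 10 mm thick, top 158 mm high). A foot plate 10 mm high reaches 120 mm out in front. Two flat steel pegs (10 mm wide, 4 mm thick) point along own -x from the panel. A tag whose origin is 130 mm or more in front of the panel is off its peg.
- peg_a_bend (a point): Peg at the stand's own y = +55 mm, on its centre line, 143 mm above the table, 52 mm from the panel; stand's axes. From panel to here the peg is rigid and level (tags hang 20 to 34 mm from the panel). From here out: 40 mm straight, then a 28 mm tip turned up 0.55 rad from that; this outer part is bent as a whole here, by 0.16 rad down to 0.28 rad up (not measured).
- peg_b_bend (a point): The same on the other peg, at the stand's own y = -55 mm; its bend differs. The tip ends about 115 mm from the panel and, with the bend, 4 to 32 mm above the centre line. The outer part springs: 6 N per mm up or down at the tip, stiff along the peg; about 10 N is too much. Tag pushed up: lift it more; pushed down (window's lower edge bears): lower it.
- rack: Fixed grey tag rack, 150 mm long (own x), 80 mm wide (own y); origin: centre of its underside on the table. Three slots at own x = -45, 0, +45 mm, each 12 mm wide (own x) and open at both ends along own y; floor 8 mm, straight walls to 46 mm, then flared lips to 54 mm above the table (mouth about 20 mm).
- slot (a point): Centre of the floor of the rack's empty middle slot (8 mm above the table, green marks); same axes as the rack. A tag stands in it with its 4 mm thickness along own x, either way round.
- tag_yellow: Yellow tag hanging on the other peg, to be left there; same shape as tag_red; origin at the centre of its lower edge, x through its thickness, z towards its tab. 
- tag_white: White tag standing in the rack's slot at own x = -45 mm; same shape as tag_red; origin at the centre of its lower edge, x through its thickness, z towards its tab. 
- tag_green: Green tag standing in the rack's slot at own x = +45 mm; same shape as tag_red; origin at the centre of its lower edge, x through its thickness, z towards its tab. 
- bolt_bin: Loose open blue bin of bolts, 110 x 85 x 55 mm, origin at the centre of its underside.
- jar: Loose glass jar with a black lid, 56 mm across, 75 mm high, origin at the centre of its underside.
- wrench: Loose steel wrench, 130 mm long, lying along own x.
- tape: Loose orange ring (tape roll) lying flat, 90 mm across, 24 mm high.
Things that resemble listed ones, but are neither listed nor needed, are in the scene too. There is more than one size of the tag_red; the job needs the smallest.

How it is judged:
On the way:
1. the red tag has been slid off the end of its peg: it is more than 125 mm in front of the panel, above the table and no longer touching the stand (x of tag_red in the frame of stand below -0.125 m and z of tag_red in the frame of stand above 0.04 m and contact force between tag_red and stand below 0.05 N), for 0.1 s.
At the end, for the whole second after the job is handed in: The red tag stands tab up (tilt under 0.3 rad), at rest in the middle slot: lower edge within 5 mm of its floor, 7 mm of its centre across and 20 mm along. Moved less than: yellow tag 30 mm (still hanging), white and green tags 20 mm, bin, jar, wrench and tape 40 mm (x of tag_red in the frame of slot between -0.007 and 0.007 m and y of tag_red in the frame of slot between -0.02 and 0.02 m and z of tag_red in the frame of slot below 0.005 m and angle between tag_red's own z axis and vertical below 0.3 rad and linear speed of tag_red below 0.02 m/s and distance of tag_yellow from where it was at the start of the episode below 0.03 m and distance of each of tag_white, tag_green from where it was at the start of the episode below 0.02 m and distance of each of bolt_bin, jar, wrench, tape from where it was at the start of the episode below 0.04 m); the robot touches nothing.
It fails at once if the red tag loads its peg (or the stand) with more than 10 N (contact force between tag_red and stand above 10 N).
It fails at once if the yellow, white or green tag is knocked more than 60 mm from its place (distance of any of tag_yellow, tag_white, tag_green from where it was at the start of the episode above 0.06 m).
It also fails if it takes over 72 s, if anything falls off the work surface, if the arm or the gripper's body presses on something with over 40 N, if the wrist force passes 120 N, or if a joint passes its speed limit or range.

ROBOT

A 6-joint arm with a two-finger parallel gripper is mounted at the origin on the work surface. World frame = base frame: x ahead of the robot, y to its left, z up, the work surface at z = 0. Lengths are in m, angles in rad, forces in N, time in s.
With the tool pointing down it reaches from about 0.325 to 0.9 m from the base axis. Payload 3.5 kg.
Tool frame: the origin (TCP) lies midway between the tips of the shut fingers; the grasp point (between the pads) lies 19 mm behind it (ctrl.pinch_z is the distance from the TCP to the grasp point, in m); x points along the fingers, z is the direction in which the jaws open and shut, and the axes are right-handed (so a half turn about x gives the same grasp; the last joint's range is limited). The gripper opens to 85 mm and grips with 20 to 120 N. Pads are 22 mm wide; open, the fingers measure 114 mm over their backs; the gripper's body (76 mm by 85 mm) begins 54 mm behind the grasp point. The pads swing forward as they close: fully open they stand 13 mm farther back than shut.
Start: joints at [1.209, 0.276, -0.026, 1.268, 0, 1.467], TCP at [0.16, 0.604, 0.231] pointing down, gripper open.
Joint ranges: [-3.12, 3.12], [-0.85, 1.88], [-1.08, 1.24], [-1.95, 2.15], [-1.57, 1.53], [-3.14, 3.14]. Speed limits (rad/s): [2.57, 2.57, 3.14, 3.14, 3.14, 3.14].

INTERFACE

Orientations are given as a unit quaternion [w, x, y, z].
In Python, from plant import ctrl, vision, recognise gives the robot as it stands.
- The arm moves only by the tool carry_out, never from a script. Its arguments are lists of equal length, an entry for each row: "turn": the turn, a rotation vector about the tool's x, y, z each as a share of 90 degrees, from -1 to 1, a list of three; "translation": the shift along the tool's x, y, z each as a share of 250 mm, from -1 to 1, a list of three; "grip": the closure, from 0 (fully open) to 1 (shut). In form: {"turn": [[rx, ry, rz], ...], "translation": [[dx, dy, dz], ...], "grip": [grip, ...]}. A call has 1 to 12 rows; each row is the pose to reach, as a shift and turn from the pose commanded when the call began, along the tool's axes at that moment; what a row does not reach only later rows make up. A row lasts 1/8 s, in which the tool goes at most 62.5 mm and 10.7 degrees, less where a joint would pass 70% of its speed; a pose out of reach is approached as far as the arm can. A call with a number of a shift or a turn outside -1 to 1 is refused whole. A call with a gripper value outside its range is refused whole. The fingers move at their own pace and stop on an object; "force" is the grip in N (left out, the last holds). Time passes only in rows, so rows that repeat a pose let the fingers close. It gives the time, the measured TCP pose, the force and the opening at its end, in the units of the state.
- ctrl.get_state(): the state, without advancing time (a new reading comes with each control period).
- vision.grab_frame(name): name is "side" or "top"; returns a dict with "image" (384x512x3 uint8, blue, green, red), "range_z" (384x512 float32, m along the optical axis (not along the pixel's ray), 0 where there is no reading), "fovy" (degrees; the focal length in pixels is half the picture's height over the tangent of half this angle, whatever the lens; pixels are square), "cx", "cy" (the principal point, pixels), "D" ([k1, k2, p1, p2, k3] as OpenCV has them; the pictures are not rectified), "origin" and "attitude" of the camera in the world. Camera axes: x right, y down, z forward; pixel columns grow to the right and rows downward; lengths in m; the calibration is good to about 2 mm. A picture is of the moment at which its call begins.
- ctrl.close_job(): hands the job in, once; it reports no verdict.
Trained networks look in a picture, given as the dict that the camera call returned (one of the last four; its "shot" number tells which), for a name from the list of things; names that differ only in an ending like _2 or _b are one class to them, and where a whole thing is asked for, a point or a joint stands for the part that bears it (a point fixed in the world has none). Each returns a list of dicts, best first, with "p" (0 to 1); they miss things now and then, are a little off and sometimes report something else, mostly with a low value. They report only what shows in the picture. A call takes as long as a camera call. They do not tell look-alikes from the thing itself.
- recognise(thing, picture): "extent" ([centre column, centre row, width, height] in pixels, round what is visible of it).
The state is a dict: "t": time; "q": joint angles; "joint_velocities": joint speeds; "effort": joint torques, N m; "tcp_pos": TCP position; "ee_rot": TCP orientation; "contact_force": force on the tool from outside, world axes, zero at the start; "wrist_torque": the same for the moment, N m; "finger_gap": opening from 0.0 (shut) to 1.0 (fully open).
Only numpy, scipy, OpenCV 4.12 (cv2) and the standard library are available. Lean on these libraries where they do the work, as an engineer would, in place of code of your own. Each camera call takes 0.05 s, during which the arm holds its last target.

## Working session

There is one attempt and no reset: what is moved stays moved. The work goes in short steps, Python scripts to look and compute and a tool call to move; the robot and the scene stay as the last step left them, time stands still between calls to the robot, and variables do not carry over. Pictures are saved under pics/ and viewed, and the job is handed in when it is done.

Besides the shell and the picture viewer there is one more tool, called after "Call:" by a JSON object that holds its "name" and its "arguments". carry_out: Moves the arm, as the interface text tells. Shift numbers are shares of 250 mm and turn numbers shares of 90 degrees, none past 1 either way. Its arguments: {"type":"object","properties":{"turn":{"type":"array"},"translation":{"type":"array"},"grip":{"type":"array"},"force":{"type":"number"}},"required":["turn","translation","grip"]}

```bash
ls; mkdir -p pics
cat > h.py <<'E'
import numpy as np, cv2
from plant import ctrl, vision, recognise
def R(q):
    w,x,y,z=q
    return np.array([[1-2*(y*y+z*z),2*(x*y-z*w),2*(x*z+y*w)],[2*(x*y+z*w),1-2*(x*x+z*z),2*(y*z-x*w)],[2*(x*z-y*w),2*(y*z+x*w),1-2*(x*x+y*y)]])
def K(f):
    fl=f["image"].shape[0]/2/np.tan(np.radians(f["fovy"])/2)
    return np.array([[fl,0,f["cx"]],[0,fl,f["cy"]],[0,0,1.]])
def cloud(f,uv=None):
    """world points for pixels (u,v) list, or the whole picture"""
    h,w=f["range_z"].shape
    if uv is None:
        u,v=np.meshgrid(np.arange(w),np.arange(h)); uv=np.stack([u.ravel(),v.ravel()],1)
    uv=np.asarray(uv,float)
    n=cv2.undistortPoints(uv.reshape(-1,1,2),K(f),np.array(f["D"],float)).reshape(-1,2)
    z=f["range_z"][uv[:,1].round().astype(int),uv[:,0].round().astype(int)]
    pc=np.c_[n*z[:,None],z]
    A=R(f["attitude"]) if np.size(f["attitude"])==4 else np.array(f["attitude"])
    return pc@A.T+np.array(f["origin"]), z>0
def proj(f,P):
    A=R(f["attitude"]) if np.size(f["attitude"])==4 else np.array(f["attitude"])
    pc=(np.atleast_2d(P)-np.array(f["origin"]))@A
    return cv2.projectPoints(pc,np.zeros(3),np.zeros(3),K(f),np.array(f["D"],float))[0].reshape(-1,2)
E
cat > a.py <<'E'
from h import *
import pickle
s=ctrl.get_state(); print(s['t'],s['tcp_pos'],s['ee_rot'],s['contact_force'],ctrl.pinch_z)
for n in("side","top"):
    f=vision.grab_frame(n); pickle.dump(f,open(n+'0.pkl','wb'))
    print(n,f['fovy'],f['cx'],f['cy'],f['D'],f['origin'],f['attitude'])
    cv2.imwrite(f'pics/{n}0.png',cv2.resize(f['image'],(800,600),interpolation=cv2.INTER_CUBIC))
    for t in("tag_red","stand","rack","tag_yellow","tag_white","tag_green","peg_a_bend","slot","tag_red_tab","tag_red_window"):
        print(t,[(round(d['p'],2),np.round(d['extent']).astype(int).tolist()) for d in recognise(t,f)])
E
python3 a.py
```

```text
pics
0.0 [0.15966358 0.60342736 0.23016278] [ 0.55965646 -0.43173822  0.56100301  0.43088557] [-0.27069777 -0.72776026 -0.4873149 ] 0.0187
side 54.02495777004968 255.59094701779046 186.2836713755522 [-0.01044191  0.          0.          0.          0.        ] [ 0.50353906 -0.75017499  0.5955698 ] [-0.48347002  0.87512272 -0.020346    0.0017323 ]
tag_red [(0.96, [196, 170, 28, 69]), (0.9, [248, 146, 23, 47]), (0.68, [269, 173, 87, 77]), (0.58, [263, 122, 13, 28])]
stand [(0.73, [268, 172, 90, 80])]
rack [(0.93, [296, 296, 52, 70])]
tag_yellow [(0.71, [287, 145, 21, 52])]
tag_white [(0.73, [298, 277, 31, 50])]
tag_green [(0.64, [288, 243, 28, 46])]
peg_a_bend [(0.58, [268, 171, 88, 74])]
slot [(0.72, [297, 294, 50, 71])]
tag_red_tab [(0.88, [249, 147, 24, 48]), (0.65, [264, 123, 12, 27]), (0.57, [196, 169, 29, 65])]
tag_red_window [(0.89, [198, 170, 29, 67]), (0.8, [265, 123, 11, 33]), (0.69, [288, 243, 31, 49]), (0.64, [244, 146, 24, 54])]
top 51.91128973616716 255.3435127399398 191.60502205480418 [0.02759493 0.         0.         0.         0.        ] [ 0.38966496 -0.03674641  1.13158816] [ 0.0575831  -0.70514849  0.70518026 -0.04658961]
tag_red [(0.6, [178, 204, 12, 23]), (0.58, [127, 186, 39, 20]), (0.58, [194, 260, 20, 27])]
stand [(0.66, [192, 187, 62, 90]), (0.23, [352, 132, 25, 22])]
rack [(0.8, [328, 181, 50, 31]), (0.22, [180, 165, 12, 30]), (0.17, [373, 267, 27, 37])]
tag_yellow [(0.67, [181, 166, 14, 28])]
tag_white [(0.63, [350, 176, 13, 26])]
tag_green [(0.63, [314, 181, 10, 24])]
peg_a_bend [(0.76, [194, 187, 60, 94]), (0.3, [179, 205, 18, 25])]
slot []
tag_red_tab [(0.79, [180, 207, 16, 28]), (0.61, [129, 187, 40, 28]), (0.61, [193, 262, 20, 26])]
tag_red_window [(0.88, [196, 259, 27, 27]), (0.77, [129, 186, 38, 28]), (0.52, [179, 205, 15, 27])]
```

View pics/side0.png

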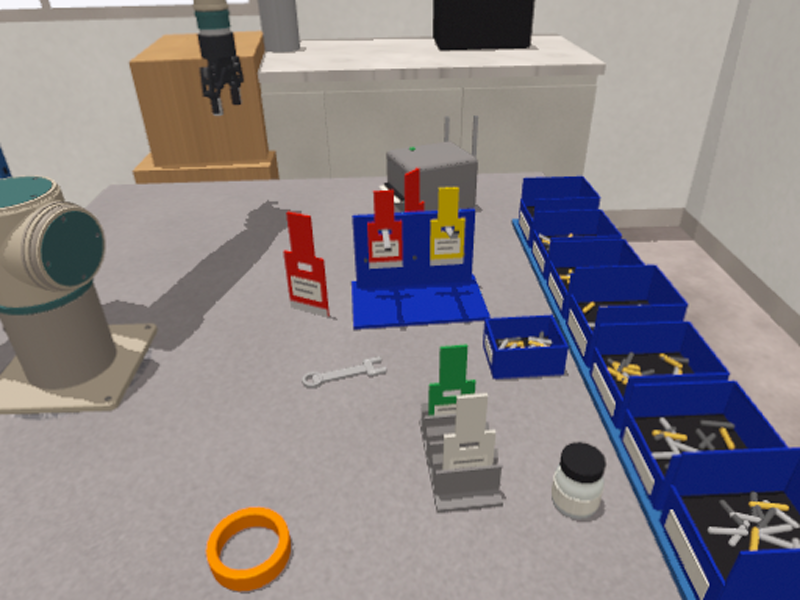

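View pics/top0.png

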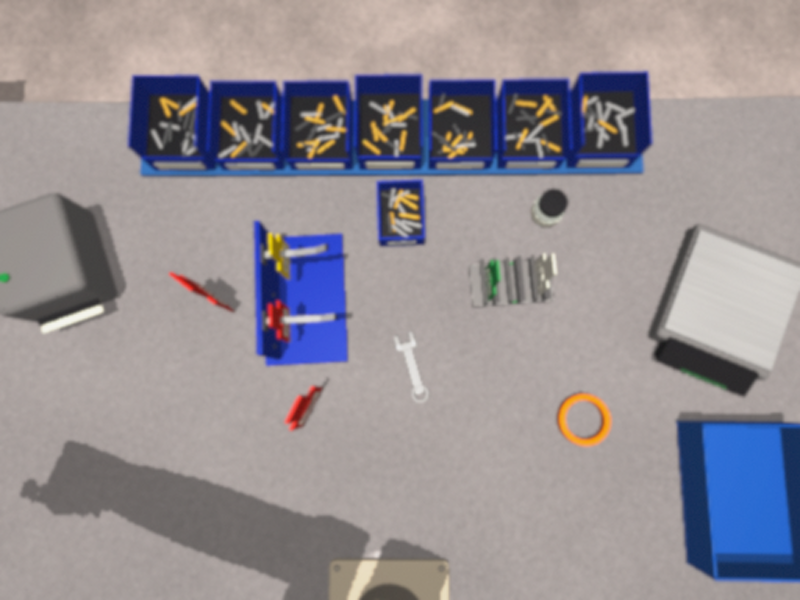

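Side view: three red candidates. These are the tag hanging on the peg (248,146), a larger free-standing one (196,170), and one behind the panel (263,122). The description says "hanging", so I take (248,146). Next I check its size and measure everything.

```bash
cat > b.py <<'E'
from h import *
import pickle
S=pickle.load(open('side0.pkl','rb'));T=pickle.load(open('top0.pkl','rb'))
def masks(f):
    hsv=cv2.cvtColor(f['image'],cv2.COLOR_BGR2HSV);h,s,v=[hsv[...,i].astype(int) for i in range(3)]
    return dict(red=((h<6)|(h>174))&(s>150)&(v>60),yel=(h>20)&(h<33)&(s>140)&(v>80),grn=(h>55)&(h<85)&(s>130),blue=(h>112)&(h<128)&(s>150))
for nm,f in(('side',S),('top',T)):
    P,ok=cloud(f);m=masks(f)
    print(nm)
    for c in('red','yel','grn'):
        n,l,st,ce=cv2.connectedComponentsWithStats(m[c].astype(np.uint8))
        for i in range(1,n):
            if st[i,4]<40: continue
            q=P[(l.ravel()==i)&ok]
            if not len(q): continue
            print(c,st[i],'med',np.median(q,0).round(4),'p2',np.percentile(q,2,axis=0).round(3),'p98',np.percentile(q,98,axis=0).round(3))
    b=P[m['blue'].ravel()&ok]
    b=b[(b[:,1]>0.0)&(b[:,1]<.35)&(b[:,0]>.3)&(b[:,0]<.62)]
    print('blue',len(b),np.percentile(b,[1,50,99],axis=0).round(3))
t=S['image'][100:215,170:340];cv2.imwrite('pics/c1.png',cv2.resize(t,None,fx=4.6,fy=4.6,interpolation=cv2.INTER_CUBIC))
t=T['image'][130:250,130:260];cv2.imwrite('pics/c2.png',cv2.resize(t,None,fx=4.6,fy=4.6,interpolation=cv2.INTER_CUBIC))
E
python3 b.py
```

```text
side
red [259 108  13  27 246] med [0.5586 0.3162 0.1521] p2 [0.545 0.299 0.109] p98 [0.582 0.345 0.192]
red [235 121  22  47 550] med [0.5037 0.1711 0.1545] p2 [0.476 0.167 0.082] p98 [0.531 0.175 0.214]
red [182 135  28  63 866] med [0.3651 0.1351 0.1132] p2 [0.33  0.119 0.02 ] p98 [0.398 0.154 0.191]
yel [275 120  23  46 586] med [0.6122 0.1746 0.1535] p2 [0.584 0.17  0.08 ] p98 [0.642 0.205 0.214]
yel [389 232  10  11  47] med [ 0.8239 -0.1167  0.0526] p2 [ 0.816 -0.136  0.047] p98 [ 0.832 -0.099  0.055]
yel [399 233  11   7  50] med [ 0.8492 -0.1126  0.0519] p2 [ 0.836 -0.13   0.047] p98 [ 0.859 -0.099  0.058]
yel [461 274   9  13  46] med [ 0.9129 -0.2541  0.0559] p2 [ 0.908 -0.269  0.052] p98 [ 0.92  -0.234  0.06 ]
yel [479 321  26   6  75] med [ 0.9053 -0.3563  0.0616] p2 [ 0.888 -0.362  0.059] p98 [ 0.922 -0.351  0.064]
yel [480 337   6  15  59] med [ 0.8693 -0.3935  0.0592] p2 [ 0.862 -0.404  0.057] p98 [ 0.876 -0.383  0.062]
grn [275 221  29  44 669] med [ 0.5811 -0.1814  0.1064] p2 [ 0.555 -0.184  0.059] p98 [ 0.61  -0.178  0.154]
blue 3221 [[0.444 0.079 0.005]
 [0.539 0.196 0.012]
 [0.617 0.208 0.157]]
top
red [109 175  31  20 103] med [0.5563 0.3116 0.1558] p2 [0.537 0.286 0.097] p98 [0.571 0.333 0.195]
red [171 193  12  24 143] med [0.5041 0.17   0.1773] p2 [0.477 0.168 0.128] p98 [0.529 0.178 0.216]
red [184 248  21  27 175] med [0.3637 0.1352 0.1427] p2 [0.333 0.12  0.082] p98 [0.393 0.152 0.195]
yel [171 149  13  28 159] med [0.6118 0.1735 0.1705] p2 [0.584 0.171 0.031] p98 [0.648 0.206 0.215]
grn [314 168   5  19  57] med [ 0.5821 -0.1788  0.1145] p2 [ 0.56  -0.181  0.086] p98 [ 0.606 -0.177  0.155]
blue 2760 [[0.443 0.082 0.005]
 [0.539 0.153 0.01 ]
 [0.617 0.209 0.159]]
```

```bash
sleep 1
```

```text
(no output)
```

View pics/c1.png

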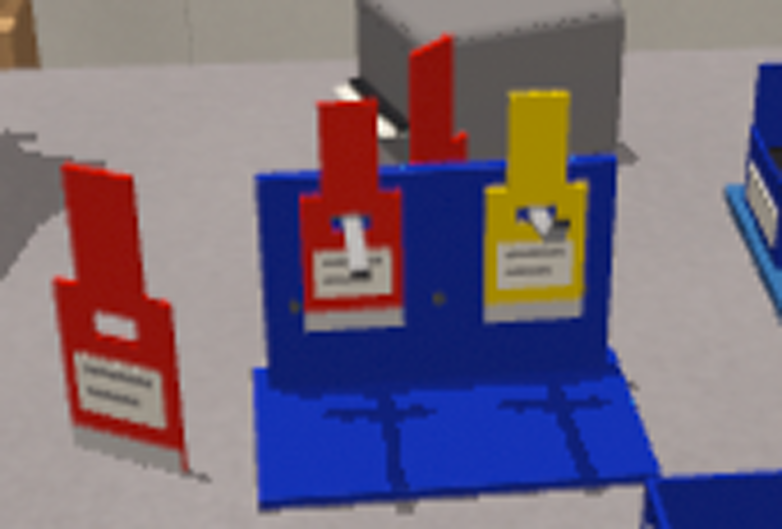

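View pics/c2.png

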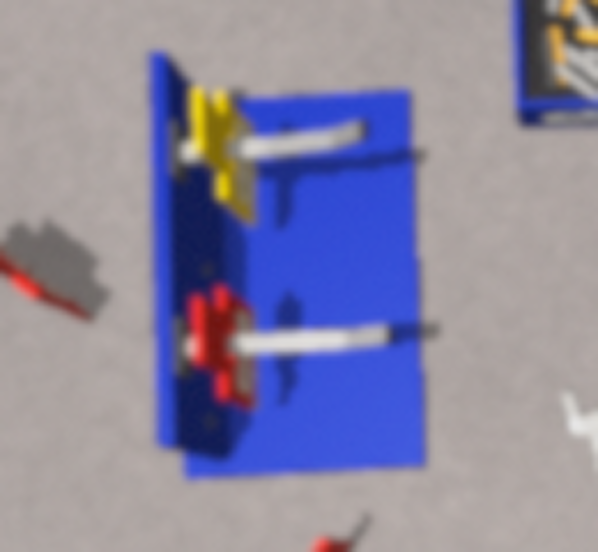

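```bash
cat > c.py <<'E'
from h import *
from b import masks,S,T
import json
out={}
allp=[]
for nm,f in(('side',S),('top',T)):
    P,ok=cloud(f);m=masks(f)['blue'].ravel()
    if nm=='side': print('attcheck table z', np.median(P[ok&(P[:,0]>.3)&(P[:,0]<.4)&(P[:,1]>-.1)&(P[:,1]<0)],0))
    else: print('table z', np.median(P[ok&(P[:,0]>.3)&(P[:,0]<.4)&(P[:,1]>-.1)&(P[:,1]<0)],0))
    b=P[m&ok]; b=b[(b[:,1]>.16)&(b[:,1]<.24)&(b[:,0]>.4)&(b[:,0]<.65)]
    fr=b[(b[:,2]>.025)&(b[:,2]<.15)]
    if nm=='side':
        k=np.polyfit(fr[:,0],fr[:,1],1)
        for _ in range(5):
            r=fr[:,1]-np.polyval(k,fr[:,0]); g=fr[np.abs(r)<.004]; k=np.polyfit(g[:,0],g[:,1],1)
        print('panel y = ',k,len(g),'x ext',np.percentile(g[:,0],[.3,99.7]), 'z', g[:,2].max())
    tp=b[b[:,2]>.152]; print('top edge',len(tp), np.polyfit(tp[:,0],tp[:,1],1), np.percentile(tp,[1,99],axis=0).round(4))
    ft=P[m&ok]; ft=ft[(ft[:,2]<.02)&(ft[:,1]>.06)&(ft[:,1]<.21)&(ft[:,0]>.4)&(ft[:,0]<.65)]
    rc=cv2.minAreaRect((ft[:,:2]*1000).astype(np.float32)); print('foot',rc, ft[:,2].mean())
E
python3 c.py | sed -n '/attcheck/,$p'
```

```text
attcheck table z [ 0.35035048 -0.05553077 -0.00035945]
panel y =  [0.0563034  0.17119002] 1252 x ext [0.44976274 0.64905877] z 0.14994412187108808
top edge 134 [0.05623081 0.17248629] [[0.4502 0.1949 0.1521]
 [0.6473 0.2116 0.1592]]
foot ((544.6011962890625, 142.5069122314453), (210.8195343017578, 136.01112365722656), 0.6452502608299255) 0.009888950722676378
table z [ 3.48634988e-01 -4.93333924e-02 -1.90343880e-04]
top edge 256 [0.05606957 0.17332725] [[0.4512 0.1951 0.1525]
 [0.6482 0.2131 0.1621]]
foot ((544.6348876953125, 148.43478393554688), (204.89620971679688, 132.75643920898438), 2.9957990646362305) 0.009598078110084203
```

```bash
cat > d.py <<'E'
from h import *
from b import masks,S,T
a=np.arctan(.0563); X=np.array([-np.sin(a),np.cos(a),0]);Y=np.array([-np.cos(a),-np.sin(a),0])
def stand_fit():
    P,ok=cloud(S);m=masks(S)['blue'].ravel();b=P[m&ok]
    b=b[(np.abs(b[:,1]-.0563*b[:,0]-.1712)<.006)&(b[:,2]>.03)&(b[:,2]<.15)&(b[:,0]>.4)&(b[:,0]<.7)]
    ext=np.percentile(b@Y,[.5,99.5]);return b,ext
O=np.array([.559,.0563*.559+.1712,0])
def tosf(P): d=P-O; return np.c_[d@X,d@Y,P[:,2]]
if __name__=='__main__':
    b,ext=stand_fit();print('panel ext along Y rel O',np.percentile(tosf(b)[:,1],[.5,99.5]))
    for nm,f in(('side',S),('top',T)):
        P,ok=cloud(f);m=masks(f);Q=tosf(P)
        for c,y0 in(('red',.055),('yel',-.055)):
            q=Q[m[c].ravel()&ok];q=q[(np.abs(q[:,1]-y0)<.05)&(q[:,0]>-.06)&(q[:,0]<0)&(q[:,2]>.07)]
            tab=q[q[:,2]>.165]
            print(nm,c,'tab x,y',np.median(tab,0).round(4),'yext',np.percentile(tab[:,1],[1,99]).round(4),'body yext',np.percentile(q[q[:,2]<.15][:,1],[1,99]).round(4),'x(z)',np.polyfit(q[:,2],q[:,0],1).round(4),'x(y)',np.polyfit(tab[:,1],tab[:,0],1).round(4),'ztop',np.percentile(q[:,2],99.5).round(4))
            sat=cv2.cvtColor(f['image'],cv2.COLOR_BGR2HSV)[...,1].ravel()
            g=Q[ok&(sat<90)];g=g[(np.abs(g[:,1]-y0)<.02)&(g[:,0]<-.042)&(g[:,0]>-.135)&(g[:,2]>.1)&(g[:,2]<.2)]
            o=np.argsort(g[:,0])[::-1]
            print(nm,'peg',len(g)); 
            for lo in np.arange(-.125,-.04,.006):
                s=g[(g[:,0]>=lo)&(g[:,0]<lo+.006)]
                if len(s): print('  ',round(lo+.003,3),len(s),np.median(s,0).round(4),s[:,2].max().round(4))
E
python3 d.py | sed -n '/panel ext/,$p'
```

```text
panel ext along Y rel O [-0.10591368  0.10900141]
side red tab x,y [-0.0287  0.0571  0.1922] yext [0.0412 0.0728] body yext [0.0293 0.0859] x(z) [-0.0028 -0.0281] x(y) [ 0.0051 -0.0289] ztop 0.2148
side peg 47
   -0.122 3 [-0.1198  0.0575  0.1539] 0.1543
   -0.116 3 [-0.1177  0.0575  0.1504] 0.1534
   -0.11 1 [-0.1108  0.0621  0.1497] 0.1497
   -0.092 4 [-0.0909  0.0569  0.1419] 0.1427
   -0.086 4 [-0.0857  0.0566  0.1419] 0.1423
   -0.08 4 [-0.0814  0.0563  0.1426] 0.1432
   -0.074 4 [-0.0751  0.0558  0.1426] 0.1434
   -0.068 7 [-0.0696  0.0593  0.143 ] 0.1445
   -0.062 5 [-0.0615  0.0562  0.144 ] 0.1442
   -0.056 6 [-0.0547  0.0555  0.1443] 0.1463
   -0.05 2 [-0.0495  0.0591  0.1442] 0.1445
   -0.044 4 [-0.0447  0.056   0.1445] 0.1452
side yel tab x,y [-0.0311 -0.0522  0.1905] yext [-0.0698 -0.0359] body yext [-0.0822 -0.0228] x(z) [ 0.001  -0.0312] x(y) [ 0.0098 -0.0305] ztop 0.215
side peg 36
   -0.116 2 [-0.1141 -0.051   0.175 ] 0.1753
   -0.11 7 [-0.1108 -0.0512  0.1705] 0.1744
   -0.104 7 [-0.1037 -0.053   0.1614] 0.1647
   -0.098 3 [-0.0963 -0.055   0.1544] 0.155
   -0.092 3 
[... 1003 characters left out ...]
top yel tab x,y [-0.0322 -0.0517  0.1991] yext [-0.0685 -0.0357] body yext [-0.0959 -0.0233] x(z) [-0.0714 -0.0184] x(y) [ 0.     -0.0319] ztop 0.218
top peg 103
   -0.11 3 [-0.1096 -0.0511  0.1738] 0.176
   -0.104 8 [-0.105  -0.0517  0.1684] 0.1723
   -0.098 12 [-0.0979 -0.052   0.1613] 0.1652
   -0.092 8 [-0.0918 -0.053   0.1561] 0.1576
   -0.086 11 [-0.0861 -0.0522  0.152 ] 0.1554
   -0.08 8 [-0.0798 -0.0518  0.1517] 0.1543
   -0.074 8 [-0.0744 -0.0529  0.1499] 0.1524
   -0.068 9 [-0.0678 -0.0544  0.1485] 0.1506
   -0.062 12 [-0.0623 -0.0516  0.1462] 0.1475
   -0.056 8 [-0.0556 -0.0522  0.1447] 0.1473
   -0.05 8 [-0.0503 -0.0525  0.145 ] 0.1473
   -0.044 8 [-0.0453 -0.0532  0.1441] 0.1462
```

```bash
cat > e.py <<'E'
from h import *
from b import masks,S,T
for nm,f in(('side',S),('top',T)):
    P,ok=cloud(f);hsv=cv2.cvtColor(f['image'],cv2.COLOR_BGR2HSV).reshape(-1,3).astype(int)
    box=ok&(P[:,0]>.5)&(P[:,0]<.67)&(P[:,1]>-.34)&(P[:,1]<-.12)
    q=P[box&(P[:,2]>.03)&(P[:,2]<.057)]
    print(nm,'rack upper',len(q),cv2.minAreaRect((q[:,:2]*1000).astype(np.float32)),np.percentile(q,[1,99],axis=0).round(4).tolist())
    q=P[box&(P[:,2]>.012)&(P[:,2]<.057)];print('rack all',cv2.minAreaRect((q[:,:2]*1000).astype(np.float32)))
    for c,m in(('grn',masks(f)['grn'].ravel()),('tabs',hsv[:,0]>-1)):
        t=P[box&m&(P[:,2]>.1)&(P[:,2]<.158)]
        for nm2,sel in(('g',t[:,1]>-.21),('w',t[:,1]<-.25)):
            s=t[sel]
            if len(s)>10:
                k=np.polyfit(s[:,0],s[:,1],1);g=s[np.abs(s[:,1]-np.polyval(k,s[:,0]))<.004]
                print(c,nm2,len(s),np.median(g,0).round(4),np.polyfit(g[:,0],g[:,1],1).round(3),'x',np.percentile(g[:,0],[2,98]).round(4),'z',g[:,2].max().round(4))
u=proj(T,[.58,-.23,.05])[0].astype(int);print(u)
t=T['image'][u[1]-30:u[1]+30,u[0]-40:u[0]+40];cv2.imwrite('pics/c3.png',cv2.resize(t,None,fx=9,fy=9,interpolation=cv2.INTER_CUBIC))
# direct height profile along rack
P,ok=cloud(T);b=ok&(abs(P[:,0]-.581)<.04)&(P[:,1]>-.34)&(P[:,1]<-.12)
for lo in np.arange(-.33,-.13,.004):
    s=P[b&(P[:,1]>=lo)&(P[:,1]<lo+.004)&(P[:,2]<.06)]
    if len(s): print(round(lo+.002,3),len(s),np.percentile(s[:,2],[10,50,90]).round(3))
E
python3 e.py | sed -n '/rack upper/,$p'
```

```text
side rack upper 1162 ((588.7836303710938, -225.5533905029297), (80.8008041381836, 117.98817443847656), 4.2583909034729) [[0.5463, -0.2847, 0.0305], [0.6311, -0.1732, 0.0565]]
rack all ((588.7836303710938, -225.5533905029297), (80.8008041381836, 117.98817443847656), 4.2583909034729)
grn g 373 [ 0.5835 -0.1812  0.1302] [ 0.073 -0.224] x [0.568  0.5988] z 0.155
tabs g 406 [ 0.5829 -0.1812  0.13  ] [ 0.063 -0.218] x [0.5664 0.5994] z 0.1555
tabs w 480 [ 0.5933 -0.2708  0.13  ] [ 0.069 -0.312] x [0.5766 0.6097] z 0.1564
top rack upper 511 ((588.887451171875, -224.8984375), (80.72479248046875, 118.50763702392578), 4.284327030181885) [[0.5471, -0.2845, 0.0315], [0.6297, -0.166, 0.0566]]
rack all ((588.8975830078125, -224.9915313720703), (80.7252197265625, 146.4204559326172), 4.2793073654174805)
grn g 38 [ 0.5834 -0.1787  0.128 ] [ 0.065 -0.217] x [0.5703 0.5976] z 0.1575
tabs g 67 [ 0.5826 -0.179   0.1404] [ 0.088 -0.231] x [0.5664 0.5989] z 0.1575
tabs w 92 [ 0.5916 -0.2681  0.1367] [ 0.083 -0.318] x [0.5765 0.6096] z 0.1576
[331 180]
-0.328 37 [-0.002  0.     0.003]
-0.324 40 [-0.004  0. 
[... 795 characters left out ...]
[0.002 0.044 0.049]
-0.216 70 [0.004 0.021 0.054]
-0.212 74 [0.005 0.011 0.055]
-0.208 35 [0.005 0.007 0.01 ]
-0.204 27 [0.    0.006 0.01 ]
-0.2 5 [-0.002  0.006  0.008]
-0.196 15 [-0.     0.052  0.056]
-0.192 23 [0.009 0.049 0.053]
-0.188 16 [0.004 0.015 0.041]
-0.184 10 [-0.001  0.009  0.041]
-0.18 35 [0.009 0.036 0.056]
-0.176 32 [0.01  0.045 0.054]
-0.172 56 [0.004 0.046 0.054]
-0.168 58 [0.006 0.015 0.053]
-0.164 51 [0.004 0.008 0.054]
-0.16 38 [0.006 0.008 0.011]
-0.156 34 [0.004 0.007 0.011]
-0.152 49 [-0.     0.005  0.009]
-0.148 37 [-0.004 -0.001  0.004]
-0.144 45 [-0.003  0.     0.003]
-0.14 27 [-0.003 -0.001  0.001]
-0.136 44 [-0.003 -0.     0.003]
-0.132 37 [-0.002 -0.001  0.003]
```

```bash
sleep 1
```

```text
(no output)
```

View pics/c3.png

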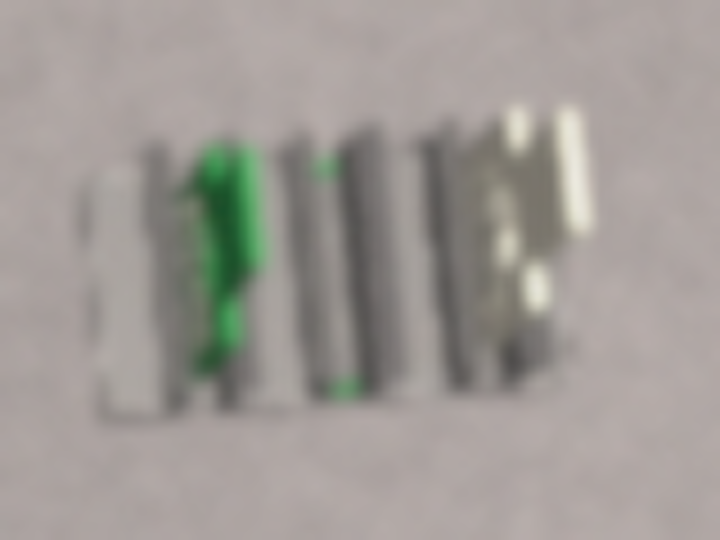

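```bash
cat > g.py <<'E'
from h import *
from scipy.spatial.transform import Rotation as Ro
from scipy.spatial.transform import Rotation
a=np.arctan(.0563); X=np.array([-np.sin(a),np.cos(a),0]);Y=np.array([-np.cos(a),-np.sin(a),0])
O=np.array([.559,.0563*.559+.1712,0])
ar=np.radians(4.28); XR=np.array([-np.sin(ar),np.cos(ar),0])
def sw(x,y,z): return O+x*X+y*Y+np.array([0,0,z])
def goal(pos,zax,st):
    """shares from the measured pose to TCP pos with tool down and jaw along +-zax"""
    A=R(st['ee_rot']); 
    if A[:,2]@zax<0: zax=-zax
    x=np.array([0,0,-1.]);B=np.c_[x,np.cross(zax,x),zax]
    rv=Ro.from_matrix(A.T@B).as_rotvec()/(np.pi/2)
    return rv.round(4), (A.T@(np.array(pos)-st['tcp_pos'])/.25).round(4)
E
python3 - <<'E'
from g import *
s=ctrl.get_state();print(R(s['ee_rot']).round(4))
p=sw(-.027,.0571,.181);print(p)
for dz in(.09,.0): print(goal(p+[0,0,dz],X,s))
print(sw(-.13,.0571,0),s['q'])
E
```

```text
[[ 0.     -0.9667  0.256 ]
 [-0.      0.256   0.9667]
 [-1.     -0.     -0.    ]]
[0.50350798 0.17250474 0.181     ]
(array([-0.2006, -0.    ,  0.    ]), array([-0.1588, -1.7703, -1.3174]))
(array([-0.2006, -0.    ,  0.    ]), array([ 0.2012, -1.7703, -1.3174]))
[0.50929771 0.06966759 0.        ] [ 1.20858019e+00  2.76417527e-01 -2.64081841e-02  1.26797629e+00
 -1.71457726e-05  1.46743099e+00]
```

Call:
{"name": "carry_out", "arguments": {"turn": [[-0.2,0,0],[-0.2,0,0],[-0.2,0,0],[-0.2,0,0],[-0.2,0,0],[-0.2,0,0],[-0.2,0,0],[-0.2,0,0]], "translation": [[-0.16,-0.9,-0.66],[-0.16,-0.9,-0.66],[-0.16,-0.9,-0.66],[-0.16,-0.9,-0.66],[-0.16,-0.9,-0.66],[-0.16,-0.9,-0.66],[-0.16,-0.9,-0.66],[-0.16,-0.9,-0.66]], "grip": [0.3,0.3,0.3,0.3,0.3,0.3,0.3,0.3], "force": 30}}

```text
t: 2.1
tcp_pos: [0.3345, 0.3878, 0.271]
ee_rot: [0.485, -0.514, 0.486, 0.514]
contact_force: [0.0, -0.6, -0.4]
finger_gap: 0.7
```

Run:
```python
from g import *
s=ctrl.get_state();print(s['t'],s['tcp_pos'],s['contact_force'],s['finger_gap'],s['joint_velocities'].round(3))
p=sw(-.027,.0571,.181)
for dz in(.09,.0): print(goal(p+[0,0,dz],X,s))
```

```text
2.1 [0.33446107 0.3877815  0.27100405] [ 0.03330186 -0.64810771 -0.4401334 ] 0.7004190741255447 [ 0.004  0.003  0.     0.001 -0.    -0.002]
(array([ 0.0005, -0.0001, -0.0004]), array([-2.000e-04, -6.261e-01, -8.982e-01]))
(array([ 0.0005, -0.0001, -0.0004]), array([ 0.3598, -0.6263, -0.8981]))
```

Call:
{"name": "carry_out", "arguments": {"turn": [[0,0,0],[0,0,0],[0,0,0],[0,0,0],[0,0,0],[0,0,0],[0,0,0],[0,0,0]], "translation": [[0,-0.626,-0.898],[0,-0.626,-0.898],[0,-0.626,-0.898],[0,-0.626,-0.898],[0,-0.626,-0.898],[0,-0.626,-0.898],[0,-0.626,-0.898],[0,-0.626,-0.898]], "grip": [0.4,0.4,0.4,0.4,0.4,0.4,0.4,0.4]}}

```text
t: 3.1
tcp_pos: [0.503, 0.1729, 0.2712]
ee_rot: [0.485, -0.514, 0.485, 0.514]
contact_force: [0.1, -0.1, 0.5]
finger_gap: 0.602
```

Run:
```python
from g import *
s=ctrl.get_state();print(s['t'],s['tcp_pos'],s['contact_force'],s['finger_gap'])
p=sw(-.027,.0571,.181)
print(goal(p,X,s))
f=vision.grab_frame('side')
i=f['image'].copy()
u=proj(f,[p,p+[0,0,.034]]);print(u)
cv2.imwrite('pics/s1.png',cv2.resize(i[60:230,170:340],None,fx=3.5,fy=3.5,interpolation=cv2.INTER_CUBIC))
```

```text
3.1 [0.50303443 0.17288842 0.27122354] [ 0.05166148 -0.10753784  0.52644402] 0.6019706113253552
(array([ 0.0009,  0.0001, -0.0003]), array([ 0.3609, -0.002 , -0.0017]))
[[245.23819666 133.74283925]
 [244.83204829 121.7646691 ]]
```

```bash
sleep 1
```

```text
(no output)
```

View pics/s1.png

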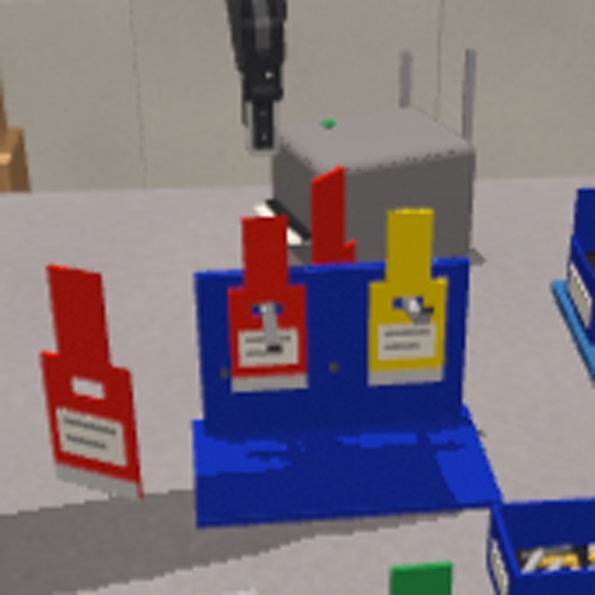

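The gripper (crop 262,140) stands right over the red tab (265,250). I descend.

Call:
{"name": "carry_out", "arguments": {"turn": [[0,0,0],[0,0,0],[0,0,0],[0,0,0],[0,0,0],[0,0,0]], "translation": [[0.1,-0.002,-0.001],[0.2,-0.002,-0.001],[0.3,-0.002,-0.001],[0.36,-0.002,-0.001],[0.36,-0.002,-0.001],[0.36,-0.002,-0.001]], "grip": [0.4,0.4,0.4,0.4,0.4,0.4]}}

```text
t: 3.9
tcp_pos: [0.5051, 0.1717, 0.1823]
ee_rot: [-0.486, 0.514, -0.485, -0.513]
contact_force: [-0.8, 0.2, -0.6]
finger_gap: 0.599
```

Run:
```python
from g import *
s=ctrl.get_state();print(s['t'],s['tcp_pos'],s['contact_force'],s['finger_gap'])
f=vision.grab_frame('side')
i=f['image'].copy()
cv2.imwrite('pics/s2.png',cv2.resize(i[80:200,200:320],None,fx=5,fy=5,interpolation=cv2.INTER_CUBIC))
f=vision.grab_frame('top')
i=f['image'].copy()
cv2.imwrite('pics/t2.png',cv2.resize(i[140:240,130:230],None,fx=6,fy=6,interpolation=cv2.INTER_CUBIC))
```

```text
3.9 [0.5050804  0.17173659 0.18232017] [-0.78900486  0.22108655 -0.55356235] 0.5992082362958777
```

```bash
sleep 1
```

```text
(no output)
```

View pics/s2.png

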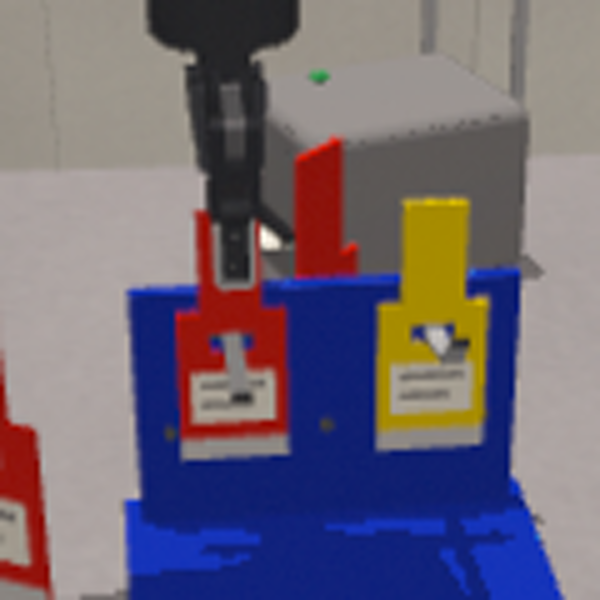

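View pics/t2.png

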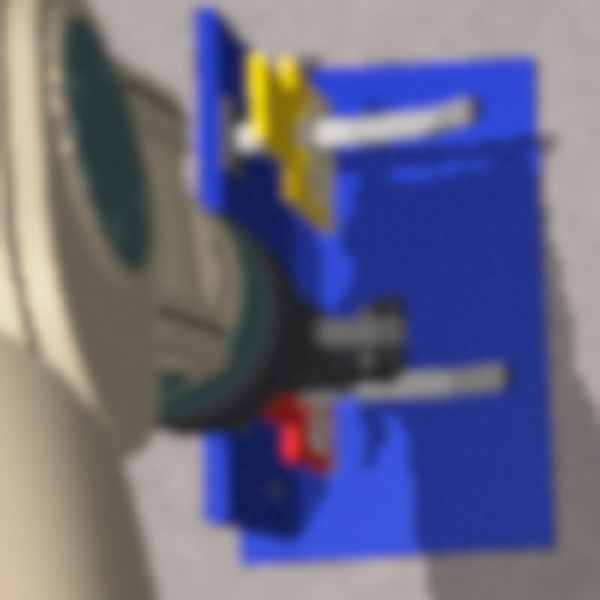

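Fingers straddle the tab, and both views show it centred within a few mm. I close gently.

Call:
{"name": "carry_out", "arguments": {"turn": [[0,0,0],[0,0,0],[0,0,0],[0,0,0],[0,0,0],[0,0,0],[0,0,0],[0,0,0]], "translation": [[0,0,0],[0,0,0],[0,0,0],[0,0,0],[0,0,0],[0,0,0],[0,0,0],[0,0,0]], "grip": [0.6,0.75,0.85,0.9,0.95,1,1,1], "force": 25}}

```text
t: 5.0
tcp_pos: [0.5044, 0.1713, 0.1813]
ee_rot: [-0.486, 0.514, -0.486, -0.514]
contact_force: [-0.3, -0.1, 0.8]
finger_gap: 0.04
```

```bash
cat > m.py <<'E'
from g import *
import sys
from b import masks
from d import tosf
s=ctrl.get_state();print(s['t'],s['tcp_pos'],tosf(s['tcp_pos'][None]).round(4),s['contact_force'].round(2),s['finger_gap'])
f=vision.grab_frame('side');n=sys.argv[1]
cv2.imwrite(f'pics/{n}.png',cv2.resize(f['image'][80:200,200:320],None,fx=5,fy=5,interpolation=cv2.INTER_CUBIC))
P,ok=cloud(f);Q=tosf(P);m=masks(f)['red'].ravel()&ok
q=Q[m];q=q[(np.abs(q[:,1]-.057)<.035)&(q[:,0]<-.005)&(q[:,0]>-.3)&(q[:,2]>.05)]
if len(q)>20:
    k=np.polyfit(q[:,2],q[:,0],1);g=q[np.abs(q[:,0]-np.polyval(k,q[:,2]))<.005]
    k=np.polyfit(g[:,2],g[:,0],1);print('red x(z)',k.round(3),'x med',np.median(g[:,0]).round(4),'y ext',np.percentile(g[:,1],[1,50,99]).round(4),'z ext',np.percentile(g[:,2],[.5,99.5]).round(4))
    # shoulder height
    b=g[(np.abs(g[:,1]-np.median(g[:,1]))>.021)];print('shoulder z',np.percentile(b[:,2],98).round(4))
    print('window rows top: ',)
E
python3 m.py s3 | grep -v '^red \[\|^yel\|^grn\|^blue\|^side\|^top'
```

```text
[0.539 0.196 0.012]
 [0.617 0.208 0.157]]
 [0.539 0.153 0.01 ]
 [0.617 0.209 0.159]]
5.0 [0.5044128  0.17130861 0.18129587] [[-0.0282  0.0563  0.1813]] [-0.31 -0.09  0.84] 0.04047958637978022
red x(z) [-0.004 -0.03 ] x med -0.0305 y ext [0.0292 0.059  0.0857] z ext [0.0818 0.2135]
shoulder z 0.1574
window rows top:
```

```bash
sleep 1
```

```text
(no output)
```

View pics/s3.png

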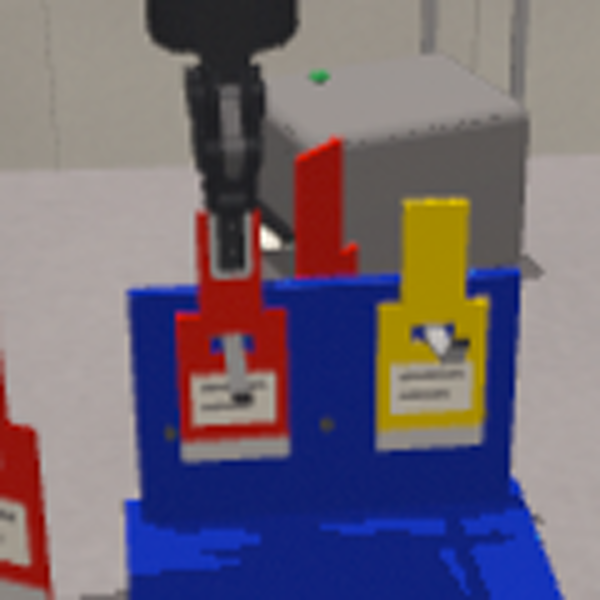

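Call:
{"name": "carry_out", "arguments": {"turn": [[0,0,0],[0,0,0],[0,0,0],[0,0,0]], "translation": [[-0.005,0,0],[-0.01,0,0],[-0.017,0,0],[-0.017,0,0]], "grip": [1,1,1,1]}}

```text
t: 5.55
tcp_pos: [0.5046, 0.1714, 0.1857]
ee_rot: [-0.486, 0.514, -0.486, -0.514]
contact_force: [0.1, -0.5, 0.3]
finger_gap: 0.037
```

```bash
python3 m.py s4 | tail -5
```

```text
[0.617 0.209 0.159]]
5.55 [0.50455923 0.17141962 0.18574005] [[-0.0281  0.0561  0.1857]] [ 0.12 -0.53  0.3 ] 0.036933026009314765
red x(z) [ 0.001 -0.031] x med -0.0304 y ext [0.029  0.0581 0.0856] z ext [0.0862 0.219 ]
shoulder z 0.1599
window rows top:
```

```bash
sleep 1
```

```text
(no output)
```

View pics/s4.png

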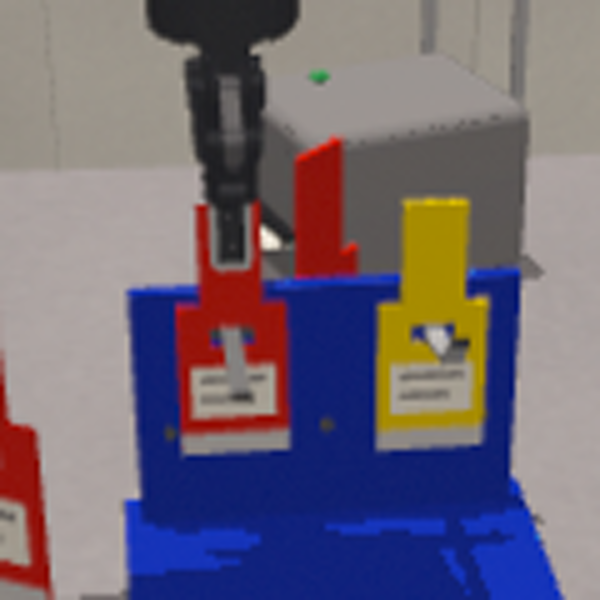

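Call:
{"name": "carry_out", "arguments": {"turn": [[0,0,0],[0,0,0],[0,0,0],[0,0,0],[0,0,0],[0,0,0]], "translation": [[0,0,-0.03],[0,0,-0.065],[0,0,-0.1],[0.0035,0,-0.14],[0.007,0,-0.176],[0.007,0,-0.176]], "grip": [1,1,1,1,1,1]}}

```text
t: 6.35
tcp_pos: [0.5068, 0.1267, 0.1837]
ee_rot: [0.486, -0.513, 0.486, 0.513]
contact_force: [-0.3, 0.5, -0.7]
finger_gap: 0.041
```

```bash
python3 m.py s5 | tail -5
```

```text
[0.617 0.209 0.159]]
6.35 [0.50681077 0.12668593 0.18368017] [[-0.0729  0.0564  0.1837]] [-0.26  0.55 -0.7 ] 0.0406256951142691
red x(z) [-0.001 -0.075] x med -0.0753 y ext [0.0282 0.0589 0.0855] z ext [0.0844 0.2154]
shoulder z 0.1583
window rows top:
```

```bash
sleep 1
```

```text
(no output)
```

View pics/s5.png

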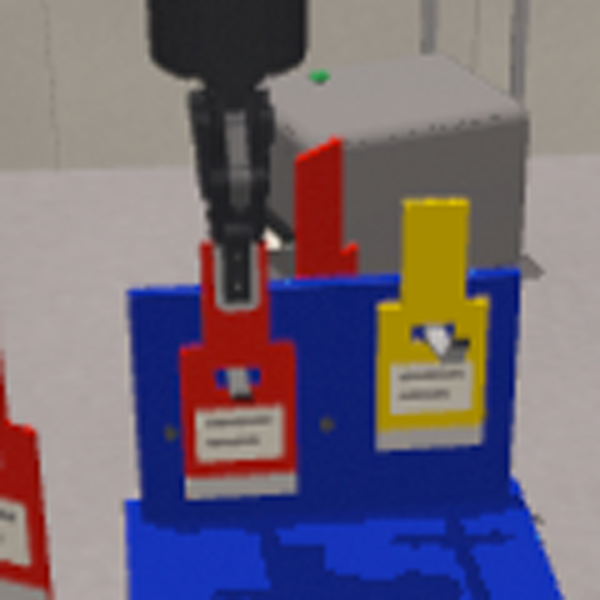

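Call:
{"name": "carry_out", "arguments": {"turn": [[0,0,0],[0,0,0],[0,0,0],[0,0,0],[0,0,0]], "translation": [[0.003,0,-0.036],[0.005,0,-0.068],[0.003,0,-0.084],[-0.003,0,-0.1],[-0.003,0,-0.1]], "grip": [1,1,1,1,1]}}

```text
t: 7.02
tcp_pos: [0.5085, 0.1023, 0.1848]
ee_rot: [-0.486, 0.514, -0.486, -0.513]
contact_force: [-0.0, 0.2, -0.5]
finger_gap: 0.044
```

```bash
python3 m.py s6 | tail -5
```

```text
[0.617 0.209 0.159]]
7.025 [0.50847894 0.10225957 0.1848323 ] [[-0.0974  0.0561  0.1848]] [-0.01  0.19 -0.45] 0.04365635595324061
red x(z) [ 0.001 -0.1  ] x med -0.0998 y ext [0.0281 0.0577 0.0852] z ext [0.0853 0.2149]
shoulder z 0.1586
window rows top:
```

```bash
sleep 1
```

```text
(no output)
```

View pics/s6.png

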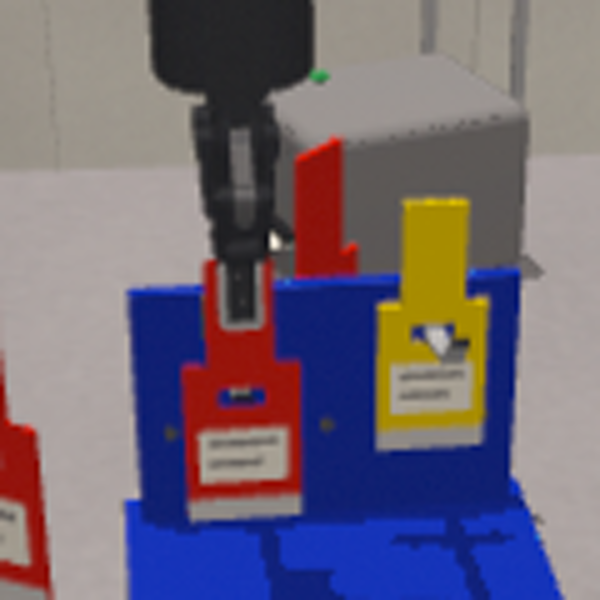

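```bash
python3 - <<'E' | tail -4
from g import *
import pickle
S=pickle.load(open('side0.pkl','rb'))
for p in([-.117,.0565,.152],[-.0965,.0565,.1420],[-.0995,.0565,.1487],[-.0995,.0565,.1362]):
    print(p,((proj(S,sw(*p))[0]-[200,80])*5).round(1))
E
```

```text
[-0.117, 0.0565, 0.152] [241.8 396.1]
[-0.0965, 0.0565, 0.142] [239.3 394.6]
[-0.0995, 0.0565, 0.1487] [239.4 385.7]
[-0.0995, 0.0565, 0.1362] [240.  407.4]
```

Peg tip (crop 240,394) sits centred in the window, and the prediction (396) agrees. Force is only noise.

Call:
{"name": "carry_out", "arguments": {"turn": [[0,0,0],[0,0,0],[0,0,0],[0,0,0],[0,0,0]], "translation": [[-0.005,0,-0.01],[-0.01,0,-0.02],[-0.015,0,-0.03],[-0.022,0,-0.044],[-0.022,0,-0.044]], "grip": [1,1,1,1,1]}}

```text
t: 7.7
tcp_pos: [0.5091, 0.0913, 0.1903]
ee_rot: [-0.486, 0.514, -0.486, -0.513]
contact_force: [0.3, -1.2, -0.6]
finger_gap: 0.041
```

```bash
python3 m.py s7 | tail -5
```

```text
[0.617 0.209 0.159]]
7.7 [0.50905821 0.09125557 0.19030271] [[-0.1084  0.0561  0.1903]] [ 0.3  -1.22 -0.59] 0.040994657314745504
red x(z) [-0.001 -0.111] x med -0.1108 y ext [0.0291 0.0586 0.0853] z ext [0.0908 0.223 ]
shoulder z 0.1646
window rows top:
```

```bash
sleep 1
```

View pics/s7.png

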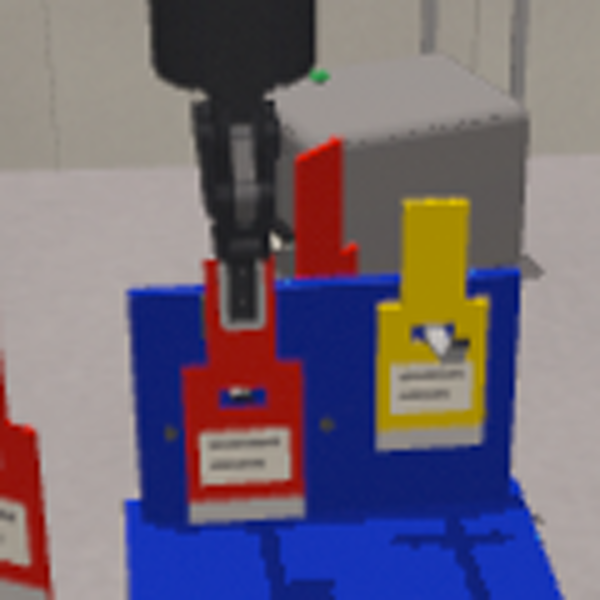

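Call:
{"name": "carry_out", "arguments": {"turn": [[0,0,0],[0,0,0],[0,0,0],[0,0,0],[0,0,0],[0,0,0],[0,0,0]], "translation": [[-0.007,0,-0.01],[-0.013,0,-0.022],[-0.019,0,-0.034],[-0.022,0,-0.055],[-0.023,0,-0.08],[-0.024,0,-0.12],[-0.024,0,-0.14]], "grip": [1,1,1,1,1,1,1]}}

```text
t: 8.62
tcp_pos: [0.5108, 0.0557, 0.1961]
ee_rot: [-0.486, 0.514, -0.486, -0.513]
contact_force: [-0.2, 0.2, -0.4]
finger_gap: 0.046
```

```bash
python3 m.py s8 | tail -5;python3 - <<'E' | tail -4
from g import *
s=ctrl.get_state()
t=np.array([.5885,-.2248,.31])
print(goal(t,XR,s)); print(goal(np.r_[s['tcp_pos'][:2],.31],XR,s))
E
```

```text
[0.617 0.209 0.159]]
8.625 [0.51084624 0.05574275 0.19605235] [[-0.144   0.0563  0.1961]] [-0.19  0.23 -0.36] 0.04614056229221271
red x(z) [ 0.001 -0.147] x med -0.1464 y ext [0.0279 0.057  0.0859] z ext [0.0963 0.2281]
shoulder z 0.1714
window rows top: 
(array([-0.013 , -0.0003, -0.    ]), array([-0.4552, -0.2491, -1.1364]))
(array([-0.013 , -0.0003, -0.    ]), array([-4.558e-01,  0.000e+00, -3.000e-04]))
```

```bash
sleep 1
```

```text
(no output)
```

View pics/s8.png

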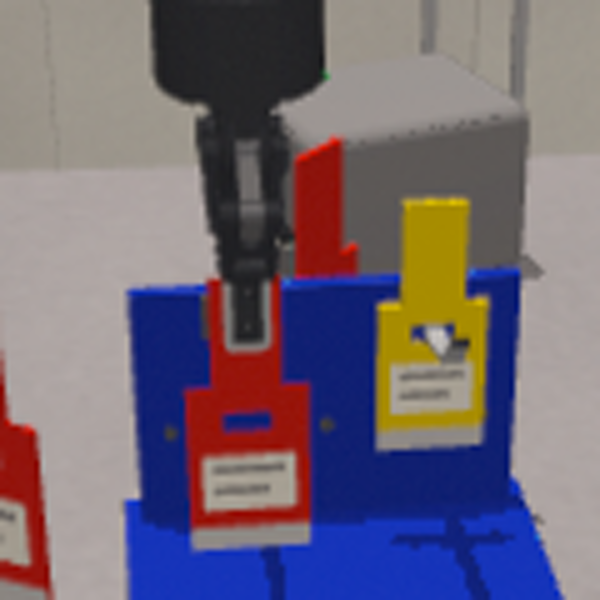

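Red tag is clear of the peg: the window is empty at crop (247,420), and the yellow tag has not moved. I lift and carry it to the rack.

Call:
{"name": "carry_out", "arguments": {"turn": [[0,0,0],[0,0,0],[-0.013,0,0],[-0.013,0,0],[-0.013,0,0],[-0.013,0,0],[-0.013,0,0],[-0.013,0,0],[-0.013,0,0],[-0.013,0,0]], "translation": [[-0.2,0,0],[-0.4,0,0],[-0.455,-0.05,-0.2],[-0.455,-0.1,-0.4],[-0.455,-0.15,-0.6],[-0.455,-0.2,-0.8],[-0.455,-0.25,-0.9],[-0.455,-0.25,-1],[-0.455,-0.25,-1],[-0.455,-0.25,-1]], "grip": [1,1,1,1,1,1,1,1,1,1], "force": 30}}

```text
t: 9.93
tcp_pos: [0.5865, -0.189, 0.3098]
ee_rot: [0.481, -0.518, 0.481, 0.519]
contact_force: [-0.1, 0.3, -0.7]
finger_gap: 0.042
```

```bash
python3 - <<'E' | tail -4
from g import *
s=ctrl.get_state();print(s['t'],s['tcp_pos'],s['finger_gap'])
t=np.array([.5885,-.2248,.31])
print(goal(t,XR,s))
E
```

```text
9.925 [ 0.58649222 -0.18903867  0.30979668] 0.04248395189148029
(array([ 0.0009,  0.0005, -0.0003]), array([-0.0009,  0.0029, -0.1432]))
```

Call:
{"name": "carry_out", "arguments": {"turn": [[0,0,0],[0,0,0],[0,0,0],[0,0,0],[0,0,0],[0,0,0]], "translation": [[0,0,-0.07],[0,0,-0.143],[0,0,-0.143],[0.1,0,-0.143],[0.1,0,-0.143],[0.1,0,-0.143]], "grip": [1,1,1,1,1,1]}}

```text
t: 10.68
tcp_pos: [0.5898, -0.2252, 0.2853]
ee_rot: [-0.481, 0.519, -0.481, -0.519]
contact_force: [0.6, -0.2, -0.2]
finger_gap: 0.043
```

```bash
cat > n.py <<'E'
from g import *
from b import masks
import sys
n=sys.argv[1];d=np.array([np.cos(ar),np.sin(ar),0]);C=np.array([.5885,-.2248,0])
s=ctrl.get_state();
def rf(P): e=np.atleast_2d(P)-C; return np.c_[e@XR,e@d,np.atleast_2d(P)[:,2]]   # across(+y world), along, z
print(s['t'],s['tcp_pos'],'tcp rack',rf(s['tcp_pos']).round(4),s['contact_force'].round(2),s['finger_gap'])
for c in('side','top'):
    f=vision.grab_frame(c);i=f['image']
    P,ok=cloud(f);Q=rf(P);q=Q[masks(f)['red'].ravel()&ok];q=q[(np.abs(q[:,0])<.03)&(np.abs(q[:,1])<.06)]
    if len(q)>20:
        k=np.polyfit(q[:,2],q[:,0],1);g=q[np.abs(q[:,0]-np.polyval(k,q[:,2]))<.005]
        print(c,len(g),'across med',np.median(g[:,0]).round(4),'slope z',np.polyfit(g[:,2],g[:,0],1)[0].round(3),'slope along',np.polyfit(g[:,1],g[:,0],1)[0].round(3),'along',np.percentile(g[:,1],[1,99]).round(4),'z',np.percentile(g[:,2],[.5,99.5]).round(4))
    u=proj(f,[.59,-.22,.12])[0].astype(int);h=70
    x0,y0=max(u[0]-h,0),max(u[1]-h,0)
    cv2.imwrite(f'pics/{n}{c}.png',cv2.resize(i[y0:y0+2*h,x0:x0+2*h],None,fx=4,fy=4,interpolation=cv2.INTER_CUBIC))
E
python3 n.py p1 | sed -n '/tcp rack/,$p'
```

```text
10.675 [ 0.58979356 -0.22515286  0.28529866] tcp rack [[-0.0004  0.0013  0.2853]] [ 0.59 -0.2  -0.2 ] 0.0427040797581543
side 1095 across med -0.0028 slope z 0.001 slope along 0.004 along [-0.0284  0.0297] z [0.1853 0.3177]
```

```bash
sleep 1
```

```text
(no output)
```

View pics/p1side.png

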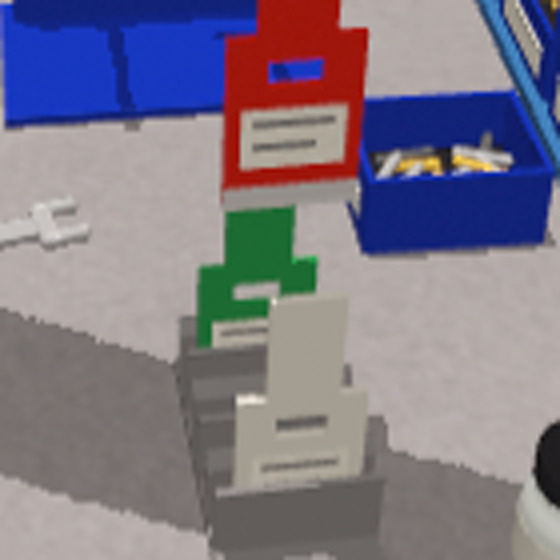

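View pics/p1top.png

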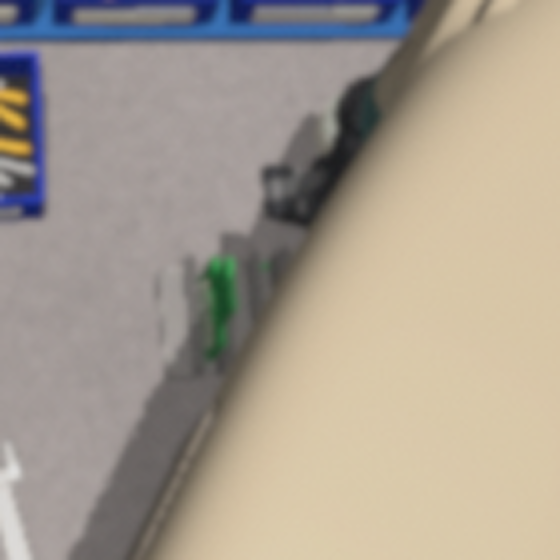

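Call:
{"name": "carry_out", "arguments": {"turn": [[0,0,0],[0,0,0],[0,0,0],[0,0,0],[0,0,0],[0,0,0]], "translation": [[0,0,0.004],[0.12,0,0.004],[0.24,0,0.004],[0.36,0,0.004],[0.43,0,0.004],[0.43,0,0.004]], "grip": [1,1,1,1,1,1]}}

```text
t: 11.52
tcp_pos: [0.5888, -0.2237, 0.1761]
ee_rot: [0.48, -0.518, 0.481, 0.52]
contact_force: [0.6, -0.1, -0.3]
finger_gap: 0.04
```

```bash
python3 n.py p2 | sed -n '/tcp rack/,$p'
```

```text
11.525 [ 0.58881217 -0.22374277  0.17611333] tcp rack [[0.001  0.0004 0.1761]] [ 0.57 -0.11 -0.33] 0.040159787198796044
side 726 across med -0.0013 slope z -0.002 slope along 0.004 along [-0.0301  0.028 ] z [0.077  0.2087]
```

```bash
sleep 1
```

```text
(no output)
```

View pics/p2side.png

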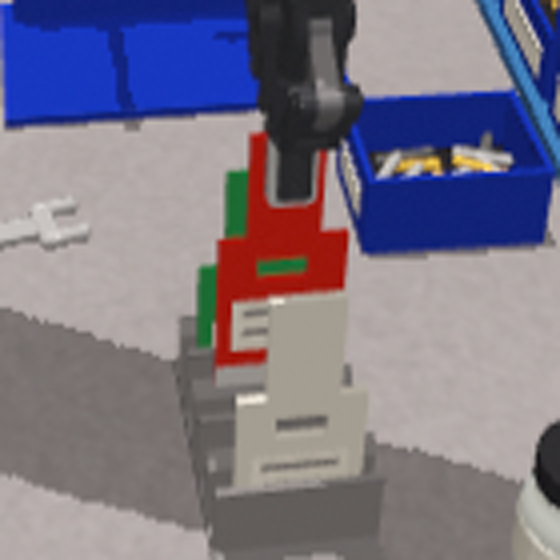

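Call:
{"name": "carry_out", "arguments": {"turn": [[0,0,0],[0,0,0],[0,0,0],[0,0,0],[0,0,0],[0,0,0]], "translation": [[0.04,0,0],[0.08,0,0],[0.12,0,0],[0.16,0,0],[0.2,0,0],[0.2,0,0]], "grip": [1,1,1,1,1,1]}}

```text
t: 12.38
tcp_pos: [0.5887, -0.2238, 0.1259]
ee_rot: [0.48, -0.518, 0.481, 0.519]
contact_force: [0.7, 0.4, -0.2]
finger_gap: 0.041
```

```bash
python3 n.py p3 | sed -n '/tcp rack/,$p'
```

```text
12.375 [ 0.58873406 -0.2237974   0.125862  ] tcp rack [[0.001  0.0003 0.1259]] [ 0.67  0.36 -0.17] 0.04073515516984454
side 319 across med -0.0014 slope z -0.005 slope along 0.001 along [-0.03    0.0159] z [0.0458 0.1595]
```

```bash
sleep 1
```

```text
(no output)
```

View pics/p3side.png

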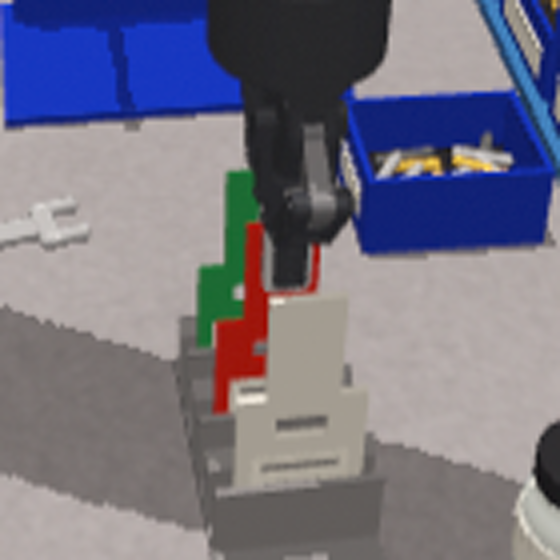

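Call:
{"name": "carry_out", "arguments": {"turn": [[0,0,0],[0,0,0],[0,0,0],[0,0,0]], "translation": [[0.008,0,0],[0.014,0,0],[0.018,0,0],[0.018,0,0]], "grip": [1,1,1,1]}}

```text
t: 12.98
tcp_pos: [0.5896, -0.2242, 0.1228]
ee_rot: [0.481, -0.519, 0.481, 0.519]
contact_force: [0.1, 0.1, -0.5]
finger_gap: 0.042
```

Call:
{"name": "carry_out", "arguments": {"turn": [[0,0,0],[0,0,0]], "translation": [[0.003,0,0],[0.003,0,0]], "grip": [1,1]}}

```text
t: 13.22
tcp_pos: [0.5896, -0.2242, 0.122]
ee_rot: [0.481, -0.519, 0.481, 0.519]
contact_force: [0.4, 0.7, -0.2]
finger_gap: 0.041
```

Call:
{"name": "carry_out", "arguments": {"turn": [[0,0,0],[0,0,0],[0,0,0]], "translation": [[0.003,0,0],[0.005,0,0],[0.005,0,0]], "grip": [1,1,1]}}

```text
t: 13.6
tcp_pos: [0.5899, -0.2244, 0.1213]
ee_rot: [-0.481, 0.519, -0.481, -0.518]
contact_force: [-1.4, 1.3, 3.0]
finger_gap: 0.036
```

Upward force is 3 N, so the tag has reached the floor. I release with a small opening.

Call:
{"name": "carry_out", "arguments": {"turn": [[0,0,0],[0,0,0],[0,0,0],[0,0,0]], "translation": [[0,0,0],[0,0,0],[0,0,0],[0,0,0]], "grip": [0.9,0.8,0.75,0.75]}}

```text
t: 14.1
tcp_pos: [0.5896, -0.2242, 0.1207]
ee_rot: [0.481, -0.518, 0.481, 0.519]
contact_force: [-0.2, 0.7, -0.0]
finger_gap: 0.258
```

Call:
{"name": "carry_out", "arguments": {"turn": [[0,0,0],[0,0,0],[0,0,0],[0,0,0],[0,0,0],[0,0,0]], "translation": [[-0.05,0,0],[-0.15,0,0],[-0.35,0,0],[-0.55,0,0],[-0.7,0,0],[-0.7,0,0]], "grip": [0.75,0.75,0.75,0.75,0.75,0.75]}}

```text
t: 14.85
tcp_pos: [0.592, -0.2254, 0.3017]
ee_rot: [-0.482, 0.522, -0.48, -0.515]
contact_force: [0.1, -0.1, 0.0]
finger_gap: 0.25
```

Call:
{"name": "carry_out", "arguments": {"turn": [[0,0,0],[0,0,0],[0,0,0],[0,0,0],[0,0,0],[0,0,0]], "translation": [[0,0.2,0.2],[0,0.4,0.4],[0,0.6,0.5],[0,0.6,0.5],[0,0.6,0.5],[0,0.6,0.5]], "grip": [0.75,0.75,0.75,0.75,0.75,0.75]}}

```text
t: 15.6
tcp_pos: [0.432, -0.1118, 0.296]
ee_rot: [-0.481, 0.519, -0.481, -0.518]
contact_force: [-0.0, -1.0, 0.4]
finger_gap: 0.248
```

```bash
python3 n.py p4 | sed -n '/tcp rack/,$p'
```

```text
15.6 [ 0.43201823 -0.11178709  0.29599178] tcp rack [[ 0.1244 -0.1476  0.296 ]] [-0.   -1.01  0.37] 0.2478411132675679
side 504 across med -0.0021 slope z -0.001 slope along -0.006 along [-0.0291  0.0168] z [0.0488 0.1558]
top 75 across med 0.0007 slope z -0.013 slope along 0.011 along [-0.0128  0.0264] z [0.0668 0.1565]
```

```bash
sleep 1
```

```text
(no output)
```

View pics/p4side.png

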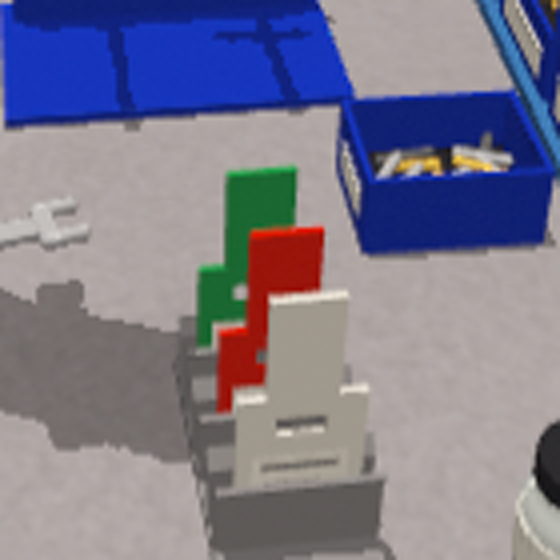

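View pics/p4top.png

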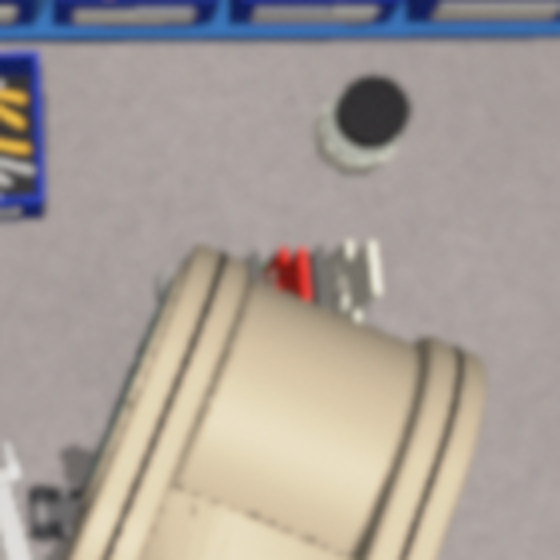

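Red stands upright between green and white. Its top is at 156 mm, level with its neighbours, so it is fully down. I hand in.

```bash
python3 -c "
from plant import ctrl
print(ctrl.close_job(), ctrl.get_state()['t'])"
```

```text
the job is handed in; nothing more can be done
the job is handed in; nothing more can be done
```

The red tag is off its peg and standing tab up in the middle slot of the rack. I handed the job in at about 15.7 s of the 72 s allowed; it reported no verdict.

- **Choice of tag:** I took the red tag hanging on the peg (peg A). The other two red tags, one free-standing and one behind the panel, were left alone.
- **Sliding off:** I gripped the tab, lifted it 4 mm, and followed the measured peg, which bends about 0.085 rad down with its tip turned up. The force readings stayed at noise level (about 1 N) at each stop. A picture then showed the tag clear of the peg, about 144 mm in front of the panel.
- **Placing:** I lowered the tag until the floor pushed back with about 3 N, released it with a small opening and moved the arm away.
- **Last checks:**
  - The red tag's top is at about 156 mm, level with the green and white tags, so it is all the way down.
  - It is upright, within about 1 mm of the slot's centre across and a few mm along.
  - In the last side picture the green and white tags and the bin looked unmoved. The yellow tag was last seen still hanging, once the red tag was clear of the peg.
- **Not checked:** In the final top view the arm hid part of the rack, and the jar, wrench and tape were not measured again. The arm did not go near them.

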